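# Fetch the jar from behind the tins and put it on the scale

### The job

The empty glass jar is wanted on the scale, but it stands hemmed in at the back of the green shelf. First stand the rectangular tin and the round can that are in front of it on the blue drip tray, then set the jar down gently in the middle of the scale's steel pan, and only then put the tin and the can back where each of them stood before, the tin with its spout to the same side. Keep all three upright and leave the other things on the shelf where they are.

Things in the scene. Friction and masses are not known exactly. Their poses are not given: they have to be found in the camera images.
- tin_mid (a point): Rectangular steel tin with a black twist-cap spout, full, about 0.4 kg, loose, upright on the shelf in the front row (left or right). Body 50 mm (its x) by 96 mm (its y) with flat upright sides from its foot up to 106 mm; the spout and cap stand above that to 130 mm. The point is on the middle axis of the body, 65 mm above the foot; z up. Grip it across the 50 mm.
- tin_spout (a point): Top of the tin's cap (27 mm diameter): 29 mm from the tin's middle along its +y, 130 mm above its foot.
- can_mid (a point): Round steel lever-lid can, full, about 0.4 kg, loose, upright on the shelf in the front row beside the tin, with 30 mm or more between the two. 66 mm diameter, 100 mm high. The point is on its axis, 50 mm above its foot; z up.
- jar_mid (a point): Squat clear glass jar with an aluminium screw lid, empty and closed, about 0.2 kg, loose, upright in the shelf's back row behind the gap between tin and can. Glass body 68 mm diameter up to 46 mm, then a shoulder, lid 54 mm diameter from 57 to 72 mm. The point is on its axis, 36 mm above its foot; z up. 35 mm or more lies free between it and the front row and more than 25 mm to the rear lip, but only about 10 to 24 mm to its neighbours on the left and right.
- shelf: Green sheet-metal bench shelf, fixed: deck 230 mm deep (its x, pointing away from the robot) and 480 mm wide (its y), deck top 90 mm above the bench, a lip 10 mm high and 3 mm thick along the rear and both ends, open in front. Origin on the bench under the middle of the deck. Front row about 66 mm to -x of the middle, back row about 45 mm to +x.
- tray: Shallow blue plastic drip tray, fixed on the bench in front of the shelf, on the left or right: 150 mm (its x) by 230 mm (its y) outside, walls 3 mm thick and 18 mm high, floor 3 mm thick. Origin at the centre of its underside, on the bench.
- scale: Compact white bench scale, fixed on the bench in front of the shelf, on the side where the tray is not. Rectangular stainless pan 106 mm (its x) by 126 mm (its y), flat top 40 mm above the bench, rigid. Origin on the bench under the centre of the pan; the housing with the display reaches 95 mm to -x.
- flat_tin: Flat round aluminium tin, 70 mm diameter, 41 mm high, beside the jar in the back row; not part of the job. Origin at the centre of its foot.
- tub: White plastic tub with lid, 67 mm diameter, 57 mm high, beside the jar in the back row; not part of the job. Origin at the centre of its foot.
- holder: Slotted wooden holder, 75 mm (its x) by 42 mm (its y), 50 mm high, with a wooden stir paddle and a stainless spatula standing in it up to 173 mm, near the left (+y) end of the shelf; not part of the job. Origin at the centre of its foot.
Things that resemble listed ones, but are neither listed nor needed, are in the scene too. What is shaped like the part that bears can_mid but orange or purple is not meant.

How it is judged:
By the outcome, as a careful person would: the job done as asked, in the order asked, and still so for the second after the job is handed in, with the robot touching nothing.
It also fails if it takes over 120 s, if anything falls off the work surface, if the arm or the gripper's body presses on something with over 40 N, if the wrist force passes 120 N, or if a joint passes its speed limit or range.

### The arm

A 6-joint arm with a two-finger parallel gripper is mounted at the origin on the work surface. World frame = base frame: x ahead of the robot, y to its left, z up, the work surface at z = 0. Lengths are in m, angles in rad, forces in N, time in s.
With the tool pointing down it reaches from about 0.275 to 0.975 m from the base axis. Payload 8.4 kg.
Tool frame: the origin (TCP) lies at the very end of the fingers, on their centre line; the grasp point (between the pads) lies 19 mm behind it; z points along the fingers, y is the line along which they close (so a half turn about z gives the same grasp; the last joint's range is limited). The gripper opens to 92 mm and grips with 3 to 60 N. Pads are 20 mm wide; open, the fingers measure 128 mm over their backs; the gripper's body (75 mm by 189 mm) begins 69 mm behind the grasp point.
Start: joints at [1.115, 0.353, 1.633, -0, 1.155, -0.002], TCP at [0.274, 0.562, 0.191] pointing down, gripper open.
Joint ranges: [-2.63, 2.63], [-0.92, 2.1], [0.06, 2.66], [-1.3, 4.44], [0, 2.69], [-3.02, 3.02]. Speed limits (rad/s): [2.22, 2.22, 2.79, 3.14, 3.14, 3.14].

### API

Orientations are given as a unit quaternion [x, y, z, w].
In Python, from workcell import readout, grab_frame, camera_model, ticket gives the robot as it stands.
- The arm moves only by the shell command python3 -m jog 'ROWS' [OPENING] [FORCE]. ROWS is JSON, a list of rows, each an object of numbers: "dx", "dy", "dz": the shift along the tool's x, y, z in m; "spin": the turn about the tool's z in degrees. A call has 1 to 20 rows; each row shifts and turns the commanded pose from where the row before left it, along the tool's axes as they then stand; what a row does not reach is not made up. A row lasts 1/10 s, in which the tool goes at most 50 mm and 8.59 degrees, less where a joint would pass 70% of its speed; a pose out of reach is approached as far as the arm can. A call with a gripper value outside its range is refused whole. OPENING is the gripper's target within -1 to 1 (fully open at 1, half-way at 0, shut at -1), set as the call begins (- or left out, the last holds). The fingers move at their own pace and stop on an object; FORCE is the grip in N (left out, the last holds). Time passes only in rows, so rows that do not move let the fingers close. It gives the time, the measured TCP pose, the force, the opening and the grip force at its end, in the units of the state.
- readout.observe(): the state, without advancing time (a new reading comes with each control period).
- grab_frame(name): name is "scene" or "top"; returns the picture (384x512x3 uint8, red, green, blue); there is no depth.
- camera_model(name): a dict with "K" (3x3 intrinsics, pixels), "eye" and "orientation" of the camera in the world. Camera axes: x right, y up, looking along -z (the intrinsics and any distortion apply to the point x, -y, -z); pixel columns grow to the right and rows downward; lengths in m; the calibration is good to about 2 mm. A picture is of the moment at which its call begins. camera_model takes no time and is no camera call.
- ticket.close_job(): hands the job in; it is judged then, once.
The state is a dict: "t": time; "qpos": joint angles; "qd": joint speeds; "effort": joint torques, N m; "tool_pos": TCP position; "orientation": TCP orientation; "wrist_force": force on the tool from outside, world axes, zero at the start; "torque": the same for the moment, N m; "grip_width": opening from 0.0 (shut) to 1.0 (fully open); "grasp_force": force on a finger pad.
Only numpy, scipy, OpenCV 4.12 (cv2) and the standard library are available. Lean on these libraries where they do the work, as an engineer would, in place of code of your own. Each camera call takes 0.05 s, during which the arm holds its last target. There are 200 camera calls.

## Working session

There is one attempt and no reset: what is moved stays moved. The work goes in short steps, Python scripts to look and compute and a shell command to move; the robot and the scene stay as the last step left them, time stands still between calls to the robot, and variables do not carry over. Pictures are saved under pics/ and viewed, at most 14 in all, crops included, and the job is handed in when it is done.

```bash
mkdir -p pics
python3 - <<'E'
from workcell import readout, grab_frame, camera_model
import cv2
for n in("scene","top"):
    im=grab_frame(n); cv2.imwrite(f"pics/{n}0.png",cv2.resize(im[:,:,::-1],(800,600),interpolation=cv2.INTER_CUBIC)); cv2.imwrite(f"{n}0_raw.png",im[:,:,::-1])
    print(n,camera_model(n))
print(readout.observe())
E
```

```text
scene {'K': array([[482.59052805,   0.        , 244.12712351],
       [  0.        , 482.59052805, 191.4480446 ],
       [  0.        ,   0.        ,   1.        ]]), 'eye': array([1.5421615 , 0.45947391, 0.87487863]), 'orientation': array([0.25097204, 0.4049782 , 0.7391499 , 0.4760915 ])}
top {'K': array([[380.19341537,   0.        , 252.24662376],
       [  0.        , 380.19341537, 191.72006212],
       [  0.        ,   0.        ,   1.        ]]), 'eye': array([ 0.42899624, -0.02402887,  1.00624297]), 'orientation': array([ 0.04323371, -0.04523796, -0.69634438,  0.71497474])}
{'t': 0.1, 'qpos': array([ 1.11463370e+00,  3.53533607e-01,  1.63403312e+00, -4.62223835e-06,
        1.15514232e+00, -2.37925142e-03]), 'qd': array([-0.00047317, -0.00245302, -0.00279912, -0.00047806,  0.00154562,
        0.00366115]), 'effort': array([-1.19644312e-03, -5.94902802e+01, -3.34933877e+01,  6.98571978e-02,
        1.83718360e-02, -7.68119861e-07]), 'tool_pos': array([0.27377942, 0.56136241, 0.19047844]), 'orientation': array([ 2.24949024e-01,  9.74370374e-01, -5.44073208e-04, -1.24802182e-04]), 'wrist_force': array([-0.50043962, -0.1865385 , -0.41024244]), 'torque': array([ 0.01009662, -0.00542248, -0.02559875]), 'grasp_force': 0.0, 'grip_width': 1.001959165617345}
```

View pics/scene0.png

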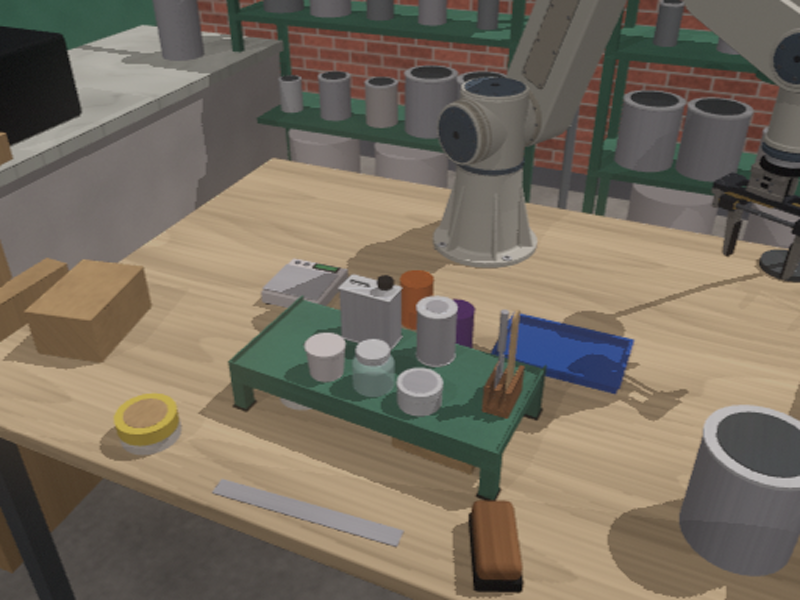

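View pics/top0.png

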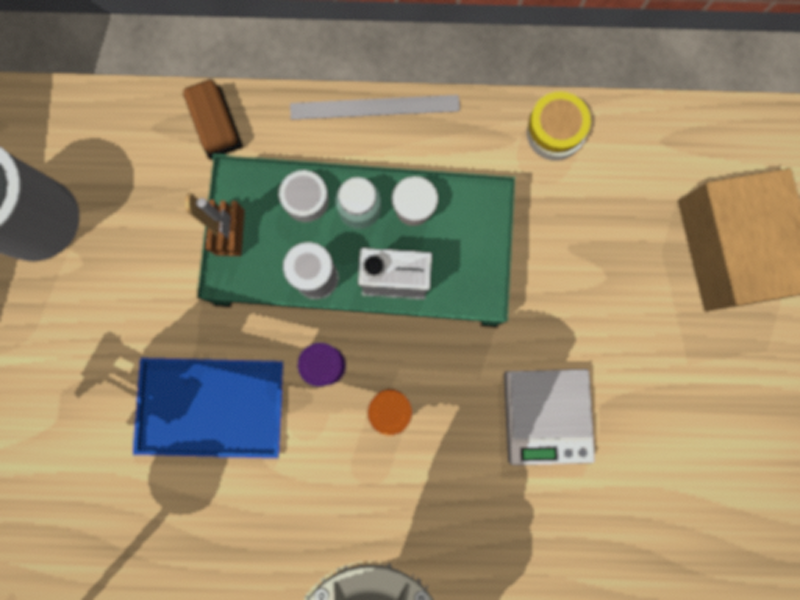

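Scene view: the shelf is in front of the robot, with the jar between the flat tin and the tub. The top view (800-px scale) shows the can at (308,267), the tin at (395,270) with its cap on the left at (374,265), the jar lid at (358,197), the tray at (210,408) and the scale pan at (549,405). The orange and purple cans are decoys.

```bash
cat > h.py <<'E'
import numpy as np,cv2
from scipy.spatial.transform import Rotation as R
from workcell import camera_model
def cast(name,px,z):
    c=camera_model(name);px=np.atleast_2d(px).astype(float)
    d=np.c_[px,np.ones(len(px))]@np.linalg.inv(c["K"]).T
    d=(d*[1,-1,-1])@R.from_quat(c["orientation"]).as_matrix().T
    return c["eye"]+d*((z-c["eye"][2])/d[:,2])[:,None]
def proj(name,P):
    c=camera_model(name);p=(np.atleast_2d(P)-c["eye"])@R.from_quat(c["orientation"]).as_matrix()
    p=p*[1,-1,-1]@c["K"].T
    return p[:,:2]/p[:,2:]
E
python3 - <<'E'
from h import *
im=cv2.imread("top0_raw.png");hsv=cv2.cvtColor(im,cv2.COLOR_BGR2HSV)
H,S,V=cv2.split(hsv)
def big(m):
    c,_=cv2.findContours(m.astype(np.uint8),cv2.RETR_EXTERNAL,cv2.CHAIN_APPROX_NONE);return max(c,key=cv2.contourArea)
def rect(name,c,z):
    w=cast("top",c.reshape(-1,2),z)[:,:2]
    r=cv2.minAreaRect((w*1000).astype(np.float32)); print(name,r)
g=(H>60)&(H<95)&(S>90); g[:,:]&=True; g[220:]=0
c=big(g); rect("shelf z.1",c,.1); rect("shelf z.09",c,.09)
b=(H>100)&(H<125)&(S>120)
c=big(b);rect("tray .018",c,.018)
for p in [(300,180),(308,265),(395,270),(358,200),(415,200),(549,400),(420,265),(310,290),(470,240),(700,400)]:
    x,y=int(p[0]*.64),int(p[1]*.64);print(p,hsv[y,x])
w=cv2.resize(im[95:205,120:340],None,fx=3.6,fy=3.6,interpolation=cv2.INTER_CUBIC)
s=cv2.resize(im[225:305,310:390],None,fx=2.5,fy=2.5,interpolation=cv2.INTER_CUBIC)
o=np.zeros((600,800,3),np.uint8);o[:w.shape[0],:w.shape[1]]=w;o[398:598,:200]=s
cv2.imwrite("pics/crop0.png",o)
E
```

```text
shelf z.1 ((639.3576049804688, 36.750579833984375), (475.8486022949219, 238.20306396484375), 87.10382843017578)
shelf z.09 ((641.678955078125, 37.421173095703125), (481.09930419921875, 240.8314971923828), 87.10382843017578)
tray .018 ((368.5634460449219, 274.565673828125), (152.8513641357422, 234.13949584960938), 0.11165664345026016)
(300, 180) [  5   9 172]
(308, 265) [  6   7 176]
(395, 270) [  0   0 177]
(358, 200) [ 53   5 216]
(415, 200) [ 53   5 215]
(549, 400) [  8   6 181]
(420, 265) [  0   1 194]
(310, 290) [ 75   3 158]
(470, 240) [ 73 107 119]
(700, 400) [ 17 101 196]
```

View pics/crop0.png

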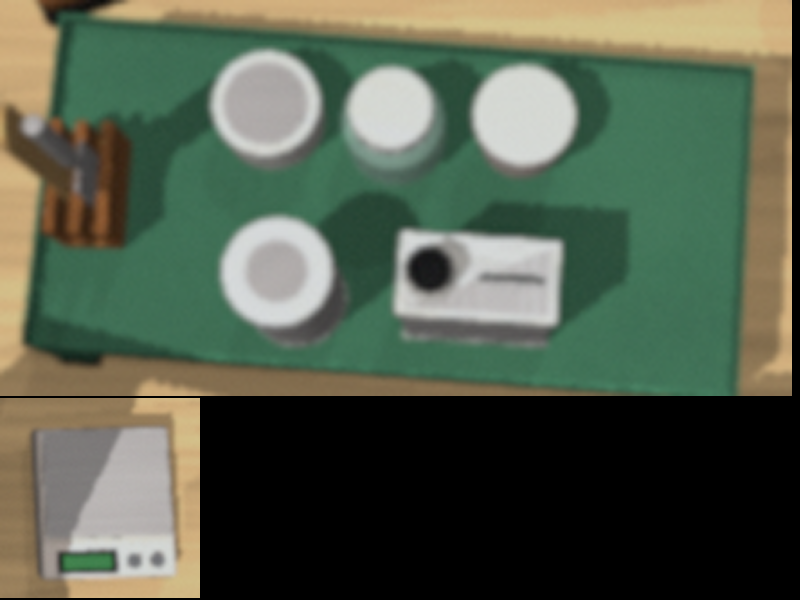

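Crop: bright tops show at crop pixels flat tin (267,102), jar lid (391,108), tub (524,117) and can (278,272). The tin top's corners are (398,230), (562,240), (558,325) and (394,316), with the cap at (430,268). The scale pan spans (33,428) to (173,537).

```bash
cat > meas.py <<'E'
from h import *
def circ(im,px,z,th,name,rad):
    V=cv2.cvtColor(im,cv2.COLOR_BGR2HSV)
    m=((V[:,:,2]>th)&(V[:,:,1]<30)).astype(np.uint8)
    k=np.zeros_like(m);cv2.circle(k,(int(px[0]),int(px[1])),rad,1,-1);m&=k
    c,_=cv2.findContours(m,cv2.RETR_EXTERNAL,cv2.CHAIN_APPROX_NONE);c=max(c,key=cv2.contourArea)
    e=cv2.fitEllipse(cv2.convexHull(c))
    w=cast("top",e[0],z)[0]
    ax=(np.array(e[1])+1)*(1.006-z)/380.2*1000
    print(name,"px",np.round(e[0],1),"world mm",np.round(w*1000,1),"diam",np.round(ax,1))
    return w
E
python3 - <<'E'
from meas import *
im=cv2.imread("top0_raw.png")
r=lambda u,v:(120+(u+.5)/3.6-.5,95+(v+.5)/3.6-.5)
W={}
for n,p,z,th,rad in[("flat",(267,102),.131,165,18),("jar",(391,108),.162,195,15),("tub",(524,117),.147,180,18),("can",(278,272),.190,165,18)]:
    for t in(th,th+15): circ(im,r(*p),z,t,n,rad)
q=np.array([r(*p) for p in[(398,230),(562,240),(558,325),(394,316)]])
w=cast("top",q,.196)*1000;print("tin hand",w.mean(0),w[:,:2].round(1).tolist())
hsv=cv2.cvtColor(im,cv2.COLOR_BGR2HSV)
for th in(165,175,185):
    m=((hsv[:,:,2]>th)&(hsv[:,:,1]<30)).astype(np.uint8);k=np.zeros_like(m);k[155:190,225:282]=1;m&=k
    c=max(cv2.findContours(m,0,1)[0],key=cv2.contourArea).reshape(-1,2)
    print(th,cv2.minAreaRect((cast("top",c,.196)[:,:2]*1000).astype(np.float32)))
print("cap",cast("top",[r(430,268)],.22)*1000)
s=lambda u,v:(310+(u+.5)/2.5-.5,225+(v-398+.5)/2.5-.5)
w=cast("top",[s(*p) for p in[(34,430),(169,427),(173,537),(38,541)]],.04)*1000;print("pan",w.mean(0),w[:,:2].round(1).tolist())
w=cast("top",[s(*p) for p in[(175,575),(40,578)]],.03)*1000;print("housing front",w[:,:2].round(1).tolist())
# scene-view: upscaled crop for verification
P=np.array([[.64,.037,.09]])
print(proj("scene",P))
S=cv2.imread("scene0_raw.png")
cv2.imwrite("pics/scrop0.png",cv2.resize(S[160:300,130:360],None,fx=3.47,fy=3.47,interpolation=cv2.INTER_CUBIC))
E
```

```text
flat px [193.2 123.2] world mm [699.2 119.2 131. ] diam [68.2 70.2]
flat px [193.2 123.2] world mm [699.1 119.2 131. ] diam [66.6 68.7]
jar px [227.9 124.6] world mm [688.5  34.7 162. ] diam [48.1 50. ]
jar px [228.  124.5] world mm [688.7  34.5 162. ] diam [44.5 47. ]
tub px [265.  126.6] world mm [690.7 -50.8 147. ] diam [62.5 63.7]
tub px [265.  126.6] world mm [690.8 -50.8 147. ] diam [60.3 62.1]
can px [196.3 169.9] world mm [576.4  98.1 190. ] diam [66.  67.7]
can px [196.3 169.9] world mm [576.3  98.  190. ] diam [64.7 66.2]
tin hand [574.52140676 -24.21995323 196.        ] [[602.3, 24.8], [598.9, -74.2], [547.0, -72.8], [549.9, 25.4]]
165 ((574.6565551757812, -24.215179443359375), (96.26200103759766, 50.640045166015625), 87.67964935302734)
175 ((574.84814453125, -24.18359375), (95.89640045166016, 50.005516052246094), 87.80352020263672)
185 ((574.2902221679688, -23.60824966430664), (94.20620727539062, 48.438175201416016), 87.90849304199219)
cap [[575.12436816   3.91667238 220.        ]]
pan [ 387.58934888 -277.54397499   40.        ] [[438.9, -207.6], [445.5, -344.2], [336.6, -346.5], [329.3, -211.9]]
housing front [[298.4, -351.3], [292.0, -215.9]]
[[247.0999253  234.81894821]]
```

View pics/scrop0.png

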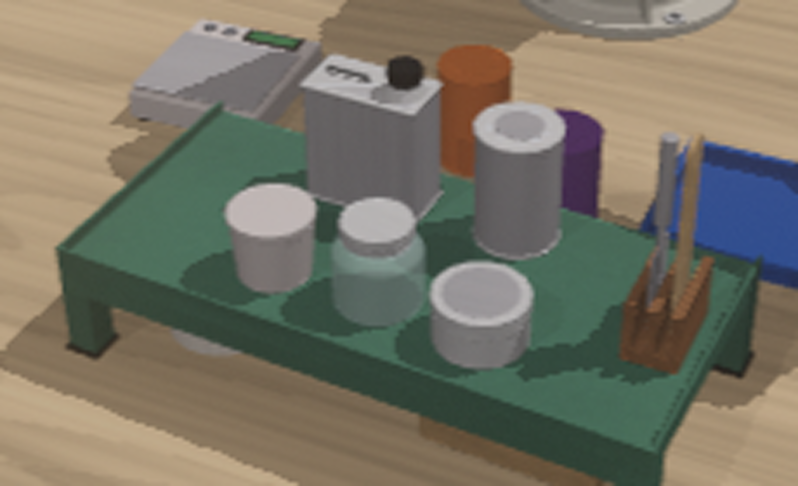

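Scene crop: this confirms the layout. The tin's cap is on its left (+y) side, and the jar stands between the tub and the flat tin. All the measured sizes match. First move: spin and rise.

```bash
python3 -m jog '[{"spin":8.3,"dz":-0.01},{"spin":8.3,"dz":-0.01},{"spin":8.3,"dz":-0.01},{"spin":8.3,"dz":-0.01},{"spin":8.3,"dz":-0.01},{"spin":8.3,"dz":-0.01},{"spin":8.2,"dz":-0.01},{"spin":8.2},{}]' 1 20
cat > go.py <<'E'
import sys
from h import *
from workcell import readout
# go.py x y z yaw(tool y angle deg) in mm: prints tool-frame shift and spin
o=readout.observe();Rm=R.from_quat(o["orientation"]).as_matrix()
t=np.array([float(a) for a in sys.argv[1:4]])
yaw=np.degrees(np.arctan2(Rm[1,1],Rm[0,1]))
d=Rm.T@(t-o["tool_pos"]*1000)
print("t",round(o["t"],2),"pos",np.round(o["tool_pos"]*1000,1),"yaw",round(yaw,2),"z-axis",Rm[:,2].round(3),"d(dx,dy,dz)",d.round(1),"F",o["wrist_force"].round(1),"grip",o["grip_width"],o["grasp_force"])
if len(sys.argv)>4: print("spin",round(yaw-float(sys.argv[4]),2))
E
python3 go.py 574.6 -24.2 260 -2.2
python3 - <<'E'
from h import *
s=lambda u,v:(130+(u+.5)/3.47-.5,160+(v+.5)/3.47-.5)
for n,p,z in[("can",(519,128),.19),("jar",(377,222),.162),("tub",(271,213),.147),("flat",(481,293),.131),("cap",(405,73),.22)]: print(n,(cast("scene",[s(*p)],z)*1000).round(1))
E
```

```text
t 0.1 pos [273.8 561.4 190.5] yaw 64.0 z-axis [-0.    -0.001 -1.   ] d(dx,dy,dz) [-527.1 -394.5  -69.1] F [-0.5 -0.2 -0.4] grip 1.001959165617345 0.0
spin 66.2
can [[578.8 100.4 190. ]]
jar [[691.3  37.6 162. ]]
tub [[694.7 -46.8 147. ]]
flat [[699.2 120.8 131. ]]
cap [[586.4  12.  220. ]]invalid input
```

```bash
python3 -m jog '[{"spin":8.3,"dz":-0.01},{"spin":8.3,"dz":-0.01},{"spin":8.3,"dz":-0.01},{"spin":8.3,"dz":-0.01},{"spin":8.3,"dz":-0.01},{"spin":8.3,"dz":-0.01},{"spin":8.2,"dz":-0.01},{"spin":8.2},{"dz":0},{"dz":0}]' 1 20
python3 go.py 574.6 -24.2 260 -2.2
```

```text
t 0.1 pos [273.8 561.4 190.5] yaw 64.0 z-axis [-0.    -0.001 -1.   ] d(dx,dy,dz) [-527.1 -394.5  -69.1] F [-0.5 -0.2 -0.4] grip 1.001959165617345 0.0
spin 66.2invalid input
```

```bash
python3 -m jog '[{"dx":0,"dy":0,"dz":-0.01,"spin":8.3},{"dx":0,"dy":0,"dz":-0.01,"spin":8.3}]' 1.0 20.0; echo; python3 -m jog '[{"dx":0,"dy":0,"dz":-0.01,"spin":8.3}]'; echo;python3 -m jog --help | head -20; python3 go.py 574.6 -24.2 260 -2.2
```

```text
t: 0.3
tool_pos: [0.2737, 0.5612, 0.2105]
orientation: [0.366, 0.931, -0.001, -0.0]
wrist_force: [-0.5, 0.1, 0.3]
grip_width: 1.001
grasp_force: 0.0

t: 0.4
tool_pos: [0.2738, 0.5614, 0.2209]
orientation: [0.432, 0.902, -0.001, 0.0]
wrist_force: [0.3, 0.5, 0.6]
grip_width: 1.0
grasp_force: 0.0

t 0.4 pos [273.8 561.4 220.9] yaw 38.76 z-axis [-0.    -0.001 -1.   ] d(dx,dy,dz) [-645.  -132.1  -38.7] F [0.3 0.5 0.6] grip 0.9999127429989392 0.0
spin 40.96invalid input: not JSON, or not a number
```

All four keys are needed in each row.

```bash
python3 -m jog '[{"dx":0,"dy":0,"dz":-0.01,"spin":8.2},{"dx":0,"dy":0,"dz":-0.01,"spin":8.2},{"dx":0,"dy":0,"dz":-0.01,"spin":8.2},{"dx":0,"dy":0,"dz":-0.01,"spin":8.2},{"dx":0,"dy":0,"dz":0,"spin":8.2},{"dx":0,"dy":0,"dz":0,"spin":0}]' >/dev/null
python3 go.py 574.6 -24.2 260 -2.2
```

```text
t 1.0 pos [274.  561.7 261. ] yaw -2.02 z-axis [-0. -0. -1.] d(dx,dy,dz) [-574.9  321.1    1.1] F [ 0.1  0.2 -0.7] grip 0.9971846867787083 0.0
spin 0.18
```

```bash
python3 -m jog '[{"dx":-0.025,"dy":0.01,"dz":0,"spin":0},{"dx":-0.035,"dy":0.01,"dz":0,"spin":0},{"dx":-0.035,"dy":0.01,"dz":0,"spin":0},{"dx":-0.035,"dy":0.01,"dz":0,"spin":0},{"dx":-0.035,"dy":0.01,"dz":0,"spin":0},{"dx":-0.035,"dy":0.01,"dz":0,"spin":0},{"dx":-0.035,"dy":0.025,"dz":0,"spin":0},{"dx":-0.035,"dy":0.025,"dz":0,"spin":0},{"dx":-0.035,"dy":0.025,"dz":0,"spin":0},{"dx":-0.035,"dy":0.025,"dz":0,"spin":0},{"dx":-0.035,"dy":0.025,"dz":0,"spin":0},{"dx":-0.035,"dy":0.025,"dz":0,"spin":0},{"dx":-0.035,"dy":0.025,"dz":0,"spin":0},{"dx":-0.035,"dy":0.025,"dz":0,"spin":0},{"dx":-0.035,"dy":0.025,"dz":0,"spin":0},{"dx":-0.035,"dy":0.025,"dz":0,"spin":0},{"dx":-0.025,"dy":0.01,"dz":0,"spin":0.2},{"dx":0,"dy":0,"dz":0,"spin":0},{"dx":0,"dy":0,"dz":0,"spin":0}]' >/dev/null
python3 go.py 575 -24 141 -2.2
```

```text
t 2.9 pos [574.2 -23.7 260.4] yaw -2.02 z-axis [-0.001  0.    -1.   ] d(dx,dy,dz) [ -0.3   1.  119.4] F [ 0.2 -0.2 -0.3] grip 0.9982487063794717 0.0
spin 0.18
```

```bash
python3 -m jog '[{"dx":0,"dy":0.001,"dz":0.015,"spin":0},{"dx":0,"dy":0,"dz":0.02,"spin":0},{"dx":0,"dy":0,"dz":0.02,"spin":0},{"dx":0,"dy":0,"dz":0.02,"spin":0},{"dx":0,"dy":0,"dz":0.02,"spin":0},{"dx":0,"dy":0,"dz":0.014,"spin":0},{"dx":0,"dy":0,"dz":0.01,"spin":0},{"dx":0,"dy":0,"dz":0,"spin":0},{"dx":0,"dy":0,"dz":0,"spin":0}]'
python3 -m jog '[{"dx":0,"dy":0,"dz":0,"spin":0},{"dx":0,"dy":0,"dz":0,"spin":0},{"dx":0,"dy":0,"dz":0,"spin":0},{"dx":0,"dy":0,"dz":0,"spin":0},{"dx":0,"dy":0,"dz":0,"spin":0},{"dx":0,"dy":0,"dz":0,"spin":0},{"dx":0,"dy":0,"dz":0,"spin":0},{"dx":0,"dy":0,"dz":0,"spin":0}]' -1 25
python3 go.py 575 -24 141 -2.2
```

```text
t: 3.8
tool_pos: [0.576, -0.0233, 0.1424]
orientation: [0.72, 0.694, 0.0, 0.0]
wrist_force: [0.7, 0.4, 0.1]
grip_width: 0.997
grasp_force: 0.0
t: 4.6
tool_pos: [0.5756, -0.0236, 0.1421]
orientation: [0.72, 0.694, -0.0, -0.0]
wrist_force: [-1.4, -0.5, 1.0]
grip_width: 0.54
grasp_force: 24.9
t 4.6 pos [575.6 -23.6 142.1] yaw -2.1 z-axis [-0. -0. -1.] d(dx,dy,dz) [-0.4 -0.6  1.1] F [-1.4 -0.5  1. ] grip 0.5404564570553502 24.944487512111664
spin 0.1
```

```bash
python3 -m jog '[{"dx":0,"dy":0,"dz":-0.005,"spin":0},{"dx":0,"dy":0,"dz":-0.01,"spin":0},{"dx":0,"dy":0,"dz":-0.015,"spin":0},{"dx":0,"dy":0,"dz":-0.015,"spin":0},{"dx":0,"dy":0,"dz":-0.015,"spin":0},{"dx":0,"dy":-0.015,"dz":-0.01,"spin":0},{"dx":0,"dy":-0.025,"dz":0,"spin":0},{"dx":0,"dy":-0.03,"dz":0,"spin":0},{"dx":0,"dy":-0.03,"dz":0,"spin":0},{"dx":0.01,"dy":-0.03,"dz":0,"spin":0},{"dx":0.02,"dy":-0.03,"dz":0,"spin":0},{"dx":0.03,"dy":-0.027,"dz":0,"spin":0},{"dx":0.03,"dy":-0.015,"dz":0,"spin":0},{"dx":0.03,"dy":-0.01,"dz":0,"spin":0},{"dx":0.03,"dy":-0.005,"dz":0,"spin":0},{"dx":0.03,"dy":0,"dz":0,"spin":0},{"dx":0.03,"dy":0,"dz":0,"spin":0},{"dx":0.02,"dy":0,"dz":0,"spin":0},{"dx":0.01,"dy":0,"dz":0,"spin":0},{"dx":0,"dy":0,"dz":0,"spin":0}]'
python3 go.py 368 225 57 -0
```

```text
t: 6.6
tool_pos: [0.3677, 0.2249, 0.2124]
orientation: [0.719, 0.695, 0.0, 0.0]
wrist_force: [0.2, 0.2, -2.7]
grip_width: 0.547
grasp_force: 24.9
t 6.6 pos [367.7 224.9 212.4] yaw -2.01 z-axis [ 0.  0. -1.] d(dx,dy,dz) [1.000e-01 2.000e-01 1.554e+02] F [ 0.2  0.2 -2.7] grip 0.5473740615805693 24.93214577436447
spin -2.01
```

```bash
python3 -m jog '[{"dx":0,"dy":0,"dz":0.01,"spin":0},{"dx":0,"dy":0,"dz":0.02,"spin":0},{"dx":0,"dy":0,"dz":0.025,"spin":0},{"dx":0,"dy":0,"dz":0.025,"spin":0},{"dx":0,"dy":0,"dz":0.025,"spin":0},{"dx":0,"dy":0,"dz":0.02,"spin":0},{"dx":0,"dy":0,"dz":0.015,"spin":0},{"dx":0,"dy":0,"dz":0.008,"spin":0},{"dx":0,"dy":0,"dz":0.003,"spin":0},{"dx":0,"dy":0,"dz":0.002,"spin":0},{"dx":0,"dy":0,"dz":0.001,"spin":0},{"dx":0,"dy":0,"dz":0.001,"spin":0},{"dx":0,"dy":0,"dz":0.0,"spin":0}]'
python3 go.py 368 225 55 -0
```

```text
t: 7.9
tool_pos: [0.3679, 0.2243, 0.0574]
orientation: [0.72, 0.694, 0.0, 0.0]
wrist_force: [0.7, -0.7, -3.1]
grip_width: 0.542
grasp_force: 24.9
t 7.9 pos [367.9 224.3  57.4] yaw -2.09 z-axis [ 0.001  0.    -1.   ] d(dx,dy,dz) [0.7 0.1 2.4] F [ 0.7 -0.7 -3.1] grip 0.5415940199182847 24.931715726852417
spin -2.09
```

```bash
python3 -m jog '[{"dx":0,"dy":0,"dz":0.001,"spin":0},{"dx":0,"dy":0,"dz":0.001,"spin":0},{"dx":0,"dy":0,"dz":0.0,"spin":0}]'
python3 -m jog '[{"dx":0,"dy":0,"dz":0.0005,"spin":0},{"dx":0,"dy":0,"dz":0.0,"spin":0}]'
```

```text
t: 8.2
tool_pos: [0.3678, 0.2243, 0.0551]
orientation: [0.72, 0.694, 0.0, 0.0]
wrist_force: [0.2, 0.2, -2.5]
grip_width: 0.542
grasp_force: 24.9
t: 8.4
tool_pos: [0.3678, 0.2244, 0.0551]
orientation: [0.72, 0.694, 0.0, -0.0]
wrist_force: [-2.9, -0.3, 6.8]
grip_width: 0.544
grasp_force: 25.0
```

```bash
python3 -m jog '[{"dx":0,"dy":0,"dz":0,"spin":0},{"dx":0,"dy":0,"dz":0,"spin":0},{"dx":0,"dy":0,"dz":0,"spin":0},{"dx":0,"dy":0,"dz":0,"spin":0},{"dx":0,"dy":0,"dz":0,"spin":0},{"dx":0,"dy":0,"dz":-0.005,"spin":0},{"dx":0,"dy":0,"dz":-0.015,"spin":0},{"dx":0,"dy":0,"dz":-0.03,"spin":0},{"dx":0,"dy":0,"dz":-0.03,"spin":0},{"dx":0,"dy":0,"dz":-0.03,"spin":0},{"dx":0,"dy":0,"dz":-0.03,"spin":0},{"dx":0,"dy":0,"dz":-0.03,"spin":0},{"dx":0,"dy":0,"dz":-0.025,"spin":0},{"dx":0,"dy":0,"dz":-0.01,"spin":0},{"dx":0,"dy":0,"dz":0,"spin":0}]' 1 | head -2
python3 -m jog '[{"dx":-0.015,"dy":0,"dz":0,"spin":0},{"dx":-0.025,"dy":0.01,"dz":0,"spin":0},{"dx":-0.03,"dy":0.03,"dz":0,"spin":0},{"dx":-0.03,"dy":0.035,"dz":0,"spin":0},{"dx":-0.018,"dy":0.035,"dz":0,"spin":0},{"dx":0,"dy":0.035,"dz":0,"spin":0},{"dx":0,"dy":0.03,"dz":0,"spin":0},{"dx":0,"dy":0.025,"dz":0,"spin":0},{"dx":0,"dy":0.013,"dz":0,"spin":0},{"dx":0,"dy":0,"dz":0,"spin":0},{"dx":0,"dy":0,"dz":0,"spin":0}]'
python3 go.py 577 98.7 130 -2
python3 - <<'E'
from workcell import grab_frame
import cv2
for n in("scene",):
    im=grab_frame(n); cv2.imwrite(f"pics/{n}1.png",cv2.resize(im[:,:,::-1],(800,600),interpolation=cv2.INTER_CUBIC))
E
```

```text
t: 9.9
tool_pos: [0.3683, 0.2246, 0.2607]
t: 11.0
tool_pos: [0.5748, 0.0981, 0.2586]
orientation: [0.72, 0.694, -0.001, -0.001]
wrist_force: [-0.5, 1.4, 0.5]
grip_width: 0.998
grasp_force: 0.0
t 11.0 pos [574.8  98.1 258.6] yaw -2.11 z-axis [-0.002 -0.    -1.   ] d(dx,dy,dz) [  0.8   2.5 128.6] F [-0.5  1.4  0.5] grip 0.9983856016661953 0.0
spin -0.11
```

View pics/scene1.png

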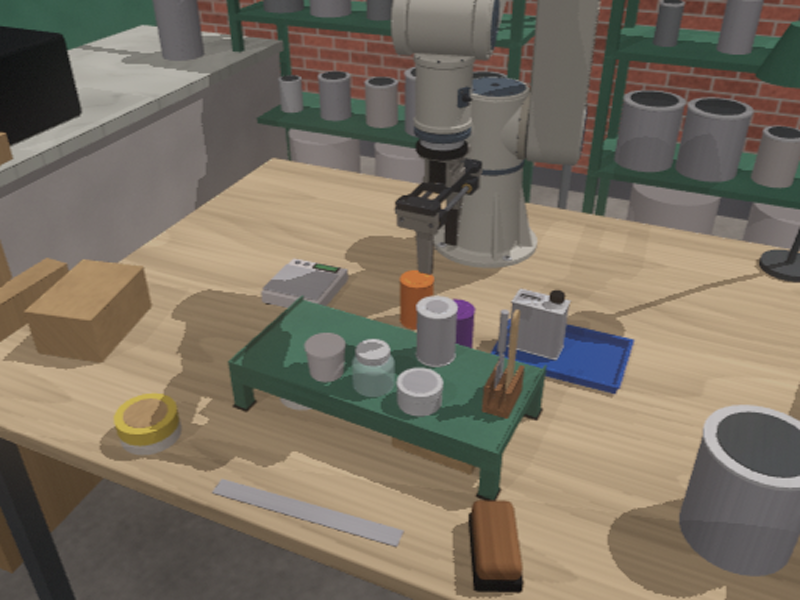

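The tin stands upright on the tray at (540,325), and the can is still in place at (436,330). Now I'll grip the can.

```bash
python3 -m jog '[{"dx":0.001,"dy":0.002,"dz":0.015,"spin":0},{"dx":0,"dy":0,"dz":0.02,"spin":0},{"dx":0,"dy":0,"dz":0.02,"spin":0},{"dx":0,"dy":0,"dz":0.02,"spin":0},{"dx":0,"dy":0,"dz":0.02,"spin":0},{"dx":0,"dy":0,"dz":0.02,"spin":0},{"dx":0,"dy":0,"dz":0.01,"spin":0},{"dx":0,"dy":0,"dz":0.003,"spin":0},{"dx":0,"dy":0,"dz":0,"spin":0},{"dx":0,"dy":0,"dz":0,"spin":0}]'
python3 -m jog '[{"dx":0,"dy":0,"dz":0,"spin":0},{"dx":0,"dy":0,"dz":0,"spin":0},{"dx":0,"dy":0,"dz":0,"spin":0},{"dx":0,"dy":0,"dz":0,"spin":0},{"dx":0,"dy":0,"dz":0,"spin":0},{"dx":0,"dy":0,"dz":0,"spin":0},{"dx":0,"dy":0,"dz":0,"spin":0},{"dx":0,"dy":0,"dz":0,"spin":0}]' -1 25
python3 go.py 368 332 220 -2.2
```

```text
t: 12.05
tool_pos: [0.5788, 0.0995, 0.1324]
orientation: [0.72, 0.694, 0.001, 0.0]
wrist_force: [-0.2, -0.2, -0.2]
grip_width: 1.001
grasp_force: 0.0
t: 12.85
tool_pos: [0.5776, 0.0994, 0.1318]
orientation: [0.72, 0.694, -0.0, -0.0]
wrist_force: [-5.2, 0.1, 5.2]
grip_width: 0.708
grasp_force: 25.0
t 12.85 pos [577.6  99.4 131.8] yaw -2.1 z-axis [-0.001 -0.    -1.   ] d(dx,dy,dz) [ 224.7 -218.1  -88. ] F [-5.2  0.1  5.2] grip 0.7077361044193596 24.976066946983337
spin 0.1
```

```bash
python3 -m jog '[{"dx":0,"dy":0,"dz":-0.005,"spin":0},{"dx":0,"dy":0,"dz":-0.015,"spin":0},{"dx":0,"dy":0,"dz":-0.02,"spin":0},{"dx":0,"dy":-0.01,"dz":-0.025,"spin":0},{"dx":0,"dy":-0.02,"dz":-0.02,"spin":0},{"dx":0,"dy":-0.03,"dz":-0.01,"spin":0},{"dx":0,"dy":-0.03,"dz":-0.005,"spin":0},{"dx":0,"dy":-0.03,"dz":0,"spin":0},{"dx":0.01,"dy":-0.03,"dz":0,"spin":0},{"dx":0.02,"dy":-0.025,"dz":0,"spin":0},{"dx":0.03,"dy":-0.02,"dz":0,"spin":0},{"dx":0.03,"dy":-0.015,"dz":0,"spin":0},{"dx":0.03,"dy":-0.008,"dz":0,"spin":0},{"dx":0.03,"dy":0,"dz":0,"spin":0},{"dx":0.025,"dy":0,"dz":0,"spin":0},{"dx":0.025,"dy":0,"dz":0,"spin":0},{"dx":0.015,"dy":0,"dz":0,"spin":0},{"dx":0.01,"dy":0,"dz":0,"spin":0},{"dx":0,"dy":0,"dz":0,"spin":0},{"dx":0,"dy":0,"dz":0,"spin":0}]' | tail -3
python3 go.py 368 332 45 -2.2
```

```text
wrist_force: [0.9, -0.1, -3.7]
grip_width: 0.703
grasp_force: 24.9
t 14.85 pos [368.6 331.5 231.5] yaw -2.1 z-axis [-0.    -0.001 -1.   ] d(dx,dy,dz) [  0.7  -0.6 186.5] F [ 0.9 -0.1 -3.7] grip 0.7033472569265585 24.927667379379272
spin 0.1
```

```bash
python3 -m jog '[{"dx":0,"dy":0,"dz":0.01,"spin":0},{"dx":0,"dy":0,"dz":0.02,"spin":0},{"dx":0,"dy":0,"dz":0.03,"spin":0},{"dx":0,"dy":0,"dz":0.03,"spin":0},{"dx":0,"dy":0,"dz":0.03,"spin":0},{"dx":0,"dy":0,"dz":0.025,"spin":0},{"dx":0,"dy":0,"dz":0.018,"spin":0},{"dx":0,"dy":0,"dz":0.01,"spin":0},{"dx":0,"dy":0,"dz":0.006,"spin":0},{"dx":0,"dy":0,"dz":0.003,"spin":0},{"dx":0,"dy":0,"dz":0.002,"spin":0},{"dx":0,"dy":0,"dz":0.001,"spin":0},{"dx":0,"dy":0,"dz":0,"spin":0}]'
python3 -m jog '[{"dx":0,"dy":0,"dz":0.001,"spin":0},{"dx":0,"dy":0,"dz":0,"spin":0}]'
```

```text
t: 16.15
tool_pos: [0.3689, 0.3325, 0.047]
orientation: [0.72, 0.694, 0.0, 0.0]
wrist_force: [-0.6, -0.9, -3.2]
grip_width: 0.699
grasp_force: 24.9
t: 16.35
tool_pos: [0.3687, 0.3324, 0.0458]
orientation: [0.72, 0.694, 0.0, 0.0]
wrist_force: [0.1, -0.5, -2.2]
grip_width: 0.704
grasp_force: 24.9
```

```bash
python3 -m jog '[{"dx":0,"dy":0,"dz":0.0007,"spin":0},{"dx":0,"dy":0,"dz":0,"spin":0}]'
python3 -m jog '[{"dx":0,"dy":0,"dz":0.0004,"spin":0},{"dx":0,"dy":0,"dz":0,"spin":0}]'
```

```text
t: 16.55
tool_pos: [0.3686, 0.3322, 0.0449]
orientation: [0.72, 0.694, 0.0, 0.0]
wrist_force: [0.2, -0.3, -3.3]
grip_width: 0.704
grasp_force: 24.9
t: 16.75
tool_pos: [0.3686, 0.3324, 0.0447]
orientation: [0.72, 0.694, 0.0, -0.0]
wrist_force: [-1.1, -0.8, 2.7]
grip_width: 0.708
grasp_force: 24.9
```

```bash
python3 -m jog '[{"dx":0,"dy":0,"dz":0,"spin":0},{"dx":0,"dy":0,"dz":0,"spin":0},{"dx":0,"dy":0,"dz":0,"spin":0},{"dx":0,"dy":0,"dz":0,"spin":0},{"dx":0,"dy":0,"dz":-0.005,"spin":0},{"dx":0,"dy":0,"dz":-0.015,"spin":0},{"dx":0,"dy":0,"dz":-0.03,"spin":0},{"dx":0,"dy":0,"dz":-0.03,"spin":0},{"dx":0,"dy":0,"dz":-0.03,"spin":0},{"dx":0,"dy":0,"dz":-0.03,"spin":0},{"dx":0,"dy":0,"dz":-0.03,"spin":0},{"dx":0,"dy":0,"dz":-0.03,"spin":0},{"dx":0,"dy":0,"dz":-0.015,"spin":0},{"dx":0,"dy":0,"dz":0,"spin":0}]' 1 | head -2
python3 -m jog '[{"dx":-0.01,"dy":0,"dz":0,"spin":0},{"dx":-0.02,"dy":0,"dz":0,"spin":0},{"dx":-0.03,"dy":0,"dz":0,"spin":0},{"dx":-0.035,"dy":0.01,"dz":0,"spin":0},{"dx":-0.035,"dy":0.015,"dz":0,"spin":0},{"dx":-0.035,"dy":0.02,"dz":0,"spin":0},{"dx":-0.035,"dy":0.025,"dz":0,"spin":0},{"dx":-0.035,"dy":0.03,"dz":0,"spin":0},{"dx":-0.03,"dy":0.035,"dz":0,"spin":0},{"dx":-0.02,"dy":0.04,"dz":0,"spin":0},{"dx":0,"dy":0.04,"dz":0,"spin":0},{"dx":0,"dy":0.04,"dz":0,"spin":0},{"dx":0,"dy":0.035,"dz":0,"spin":0},{"dx":0,"dy":0.025,"dz":0,"spin":0},{"dx":0,"dy":0.012,"dz":0,"spin":0},{"dx":0,"dy":0.005,"dz":0,"spin":0},{"dx":0,"dy":0,"dz":0,"spin":0},{"dx":0,"dy":0,"dz":0,"spin":0}]' |head -2
python3 go.py 689.5 35.5 105 -2
python3 - <<'E'
from workcell import grab_frame
import cv2
for n in("scene",):
    im=grab_frame(n); cv2.imwrite(f"pics/{n}2.png",cv2.resize(im[:,:,::-1],(800,600),interpolation=cv2.INTER_CUBIC))
E
```

```text
t: 18.15
tool_pos: [0.3697, 0.3331, 0.2621]
t: 19.95
tool_pos: [0.6888, 0.0352, 0.2594]
t 19.95 pos [688.8  35.2 259.4] yaw -2.09 z-axis [-0.001 -0.    -1.   ] d(dx,dy,dz) [  0.3   0.8 154.4] F [ 0.1 -0.7  0.9] grip 0.9991740248724302 0.0
spin -0.09
```

View pics/scene2.png

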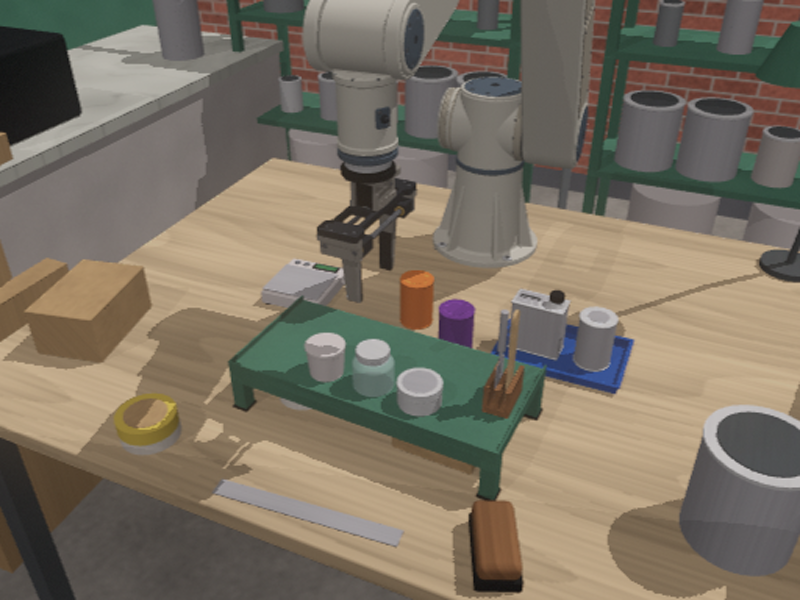

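Tin and can both stand on the tray, at (540,325) and (596,338). The gripper is above the jar, so I'll descend.

```bash
python3 -m jog '[{"dx":0,"dy":0.001,"dz":0.015,"spin":0},{"dx":0,"dy":0,"dz":0.02,"spin":0},{"dx":0,"dy":0,"dz":0.025,"spin":0},{"dx":0,"dy":0,"dz":0.025,"spin":0},{"dx":0,"dy":0,"dz":0.025,"spin":0},{"dx":0,"dy":0,"dz":0.02,"spin":0},{"dx":0,"dy":0,"dz":0.015,"spin":0},{"dx":0,"dy":0,"dz":0.008,"spin":0},{"dx":0,"dy":0,"dz":0.003,"spin":0},{"dx":0,"dy":0,"dz":0,"spin":0},{"dx":0,"dy":0,"dz":0,"spin":0}]'
python3 -m jog '[{"dx":0,"dy":0,"dz":0,"spin":0},{"dx":0,"dy":0,"dz":0,"spin":0},{"dx":0,"dy":0,"dz":0,"spin":0},{"dx":0,"dy":0,"dz":0,"spin":0},{"dx":0,"dy":0,"dz":0,"spin":0},{"dx":0,"dy":0,"dz":0,"spin":0},{"dx":0,"dy":0,"dz":0,"spin":0}]' -1 15
python3 go.py 387.5 -277.5 160 -2.2
```

```text
t: 21.1
tool_pos: [0.6916, 0.0353, 0.1045]
orientation: [0.72, 0.694, 0.001, 0.001]
wrist_force: [0.6, 0.3, 0.4]
grip_width: 0.996
grasp_force: 0.0
t: 21.8
tool_pos: [0.6906, 0.0353, 0.1037]
orientation: [0.72, 0.694, -0.0, -0.0]
wrist_force: [-4.3, 0.4, 5.3]
grip_width: 0.717
grasp_force: 15.0
t 21.8 pos [690.6  35.3 103.7] yaw -2.1 z-axis [-0.001  0.    -1.   ] d(dx,dy,dz) [-323.7 -291.4  -56. ] F [-4.3  0.4  5.3] grip 0.7173581434701083 15.028832849347964
spin 0.1
```

```bash
python3 -m jog '[{"dx":0,"dy":0,"dz":-0.005,"spin":0},{"dx":0,"dy":0,"dz":-0.01,"spin":0},{"dx":0,"dy":0,"dz":-0.015,"spin":0},{"dx":0,"dy":0,"dz":-0.02,"spin":0},{"dx":0,"dy":0,"dz":-0.02,"spin":0},{"dx":0,"dy":-0.01,"dz":-0.015,"spin":0},{"dx":0,"dy":-0.02,"dz":-0.005,"spin":0},{"dx":-0.01,"dy":-0.03,"dz":0,"spin":0},{"dx":-0.02,"dy":-0.03,"dz":0,"spin":0},{"dx":-0.03,"dy":-0.03,"dz":0,"spin":0},{"dx":-0.035,"dy":-0.03,"dz":0,"spin":0},{"dx":-0.035,"dy":-0.03,"dz":0,"spin":0},{"dx":-0.035,"dy":-0.03,"dz":0,"spin":0},{"dx":-0.035,"dy":-0.03,"dz":0,"spin":0},{"dx":-0.035,"dy":-0.026,"dz":0,"spin":0},{"dx":-0.035,"dy":-0.015,"dz":0,"spin":0},{"dx":-0.03,"dy":-0.01,"dz":0,"spin":0},{"dx":-0.015,"dy":0,"dz":0,"spin":0},{"dx":-0.009,"dy":0,"dz":0,"spin":0},{"dx":0,"dy":0,"dz":0,"spin":0}]' | tail -3
python3 go.py 387.5 -277.5 54 -2.2
python3 - <<'E'
from workcell import grab_frame
import cv2
n="scene"
im=grab_frame(n); cv2.imwrite(f"pics/{n}3.png",cv2.resize(im[100:250,130:330,::-1],(800,600),interpolation=cv2.INTER_CUBIC))
E
```

```text
wrist_force: [0.3, -0.8, -1.7]
grip_width: 0.718
grasp_force: 15.0
t 23.8 pos [ 388.7 -278.2  193.7] yaw -2.15 z-axis [ 0.001 -0.    -1.   ] d(dx,dy,dz) [  0.7  -1.3 139.7] F [ 0.3 -0.8 -1.7] grip 0.7182610833506157 14.98547821152897
spin 0.05
```

View pics/scene3.png

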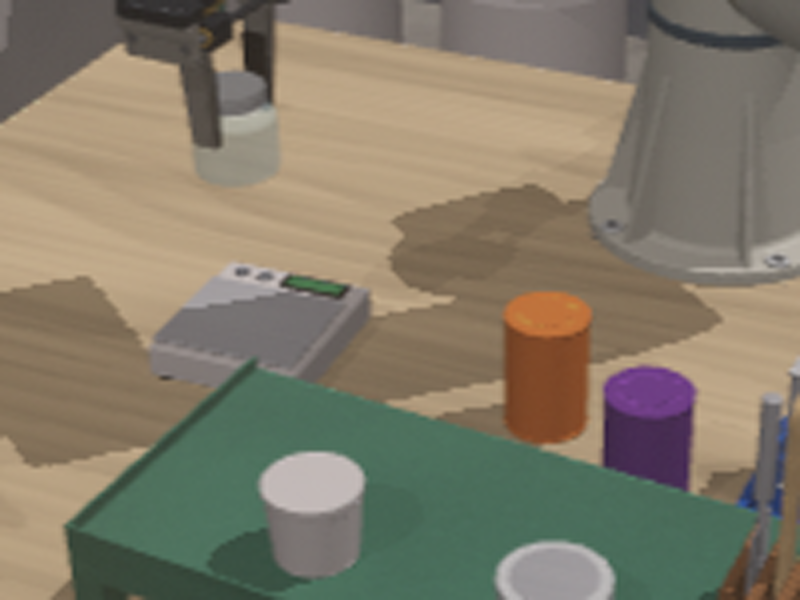

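The jar is held upright at (237,145), above and behind the scale in this view. The pan is clear at (265,330). Lowering.

```bash
python3 -m jog '[{"dx":0.001,"dy":-0.001,"dz":0.01,"spin":0},{"dx":0,"dy":0,"dz":0.02,"spin":0},{"dx":0,"dy":0,"dz":0.025,"spin":0},{"dx":0,"dy":0,"dz":0.025,"spin":0},{"dx":0,"dy":0,"dz":0.02,"spin":0},{"dx":0,"dy":0,"dz":0.015,"spin":0},{"dx":0,"dy":0,"dz":0.01,"spin":0},{"dx":0,"dy":0,"dz":0.005,"spin":0},{"dx":0,"dy":0,"dz":0.003,"spin":0},{"dx":0,"dy":0,"dz":0.002,"spin":0},{"dx":0,"dy":0,"dz":0.001,"spin":0},{"dx":0,"dy":0,"dz":0,"spin":0}]'
python3 -m jog '[{"dx":0,"dy":0,"dz":0.001,"spin":0},{"dx":0,"dy":0,"dz":0,"spin":0}]' | sed -n '2p;4p'
```

```text
t: 25.05
tool_pos: [0.3876, -0.277, 0.0578]
orientation: [0.72, 0.694, 0.0, 0.0]
wrist_force: [-1.1, 0.7, -2.0]
grip_width: 0.716
grasp_force: 15.0
tool_pos: [0.3874, -0.2769, 0.0566]
wrist_force: [-0.4, 0.6, -3.7]
```

```bash
python3 -m jog '[{"dx":0,"dy":0,"dz":0.001,"spin":0},{"dx":0,"dy":0,"dz":0.0007,"spin":0},{"dx":0,"dy":0,"dz":0,"spin":0}]' | sed -n '2p;4p'
python3 -m jog '[{"dx":0,"dy":0,"dz":0.0005,"spin":0},{"dx":0,"dy":0,"dz":0,"spin":0}]' | sed -n '2p;4p'
python3 -m jog '[{"dx":0,"dy":0,"dz":0.0005,"spin":0},{"dx":0,"dy":0,"dz":0,"spin":0}]' | sed -n '2p;4p'
```

```text
tool_pos: [0.3873, -0.2768, 0.0547]
wrist_force: [-0.6, -0.6, -2.6]
tool_pos: [0.3873, -0.2768, 0.0542]
wrist_force: [0.5, 0.3, -3.6]
tool_pos: [0.3874, -0.2769, 0.0538]
wrist_force: [-0.2, 0.8, -1.5]
```

```bash
python3 -m jog '[{"dx":0,"dy":0,"dz":0.0004,"spin":0},{"dx":0,"dy":0,"dz":0,"spin":0}]' | sed -n '2p;4p'
```

```text
tool_pos: [0.3874, -0.2769, 0.0537]
wrist_force: [-1.0, 1.1, 4.2]
```

```bash
python3 -m jog '[{"dx":0,"dy":0,"dz":0.0003,"spin":0},{"dx":0,"dy":0,"dz":0,"spin":0}]' | sed -n '2p;4p'
```

```text
tool_pos: [0.3874, -0.2769, 0.0537]
wrist_force: [-1.2, 2.2, 9.8]
```

```bash
python3 -m jog '[{"dx":0,"dy":0,"dz":-0.0005,"spin":0},{"dx":0,"dy":0,"dz":0,"spin":0},{"dx":0,"dy":0,"dz":0,"spin":0},{"dx":0,"dy":0,"dz":0,"spin":0},{"dx":0,"dy":0,"dz":0,"spin":0},{"dx":0,"dy":0,"dz":-0.005,"spin":0},{"dx":0,"dy":0,"dz":-0.015,"spin":0},{"dx":0,"dy":0,"dz":-0.03,"spin":0},{"dx":0,"dy":0,"dz":-0.03,"spin":0},{"dx":0,"dy":0,"dz":-0.03,"spin":0},{"dx":0,"dy":0,"dz":-0.03,"spin":0},{"dx":0,"dy":0,"dz":-0.03,"spin":0},{"dx":0,"dy":0,"dz":-0.025,"spin":0},{"dx":0,"dy":0,"dz":-0.01,"spin":0},{"dx":0,"dy":0,"dz":0,"spin":0}]' 1 | head -2
python3 -m jog '[{"dx":0.015,"dy":0,"dz":0,"spin":0},{"dx":0.03,"dy":0,"dz":0,"spin":0},{"dx":0.03,"dy":0,"dz":0,"spin":0},{"dx":0.03,"dy":0,"dz":0,"spin":0},{"dx":0.03,"dy":0,"dz":0,"spin":0},{"dx":0.03,"dy":0,"dz":0,"spin":0},{"dx":0.03,"dy":0,"dz":0,"spin":0},{"dx":0.03,"dy":0,"dz":0,"spin":0},{"dx":0.03,"dy":0,"dz":0,"spin":0},{"dx":0.02,"dy":0,"dz":0,"spin":0},{"dx":0.01,"dy":0,"dz":0,"spin":0},{"dx":0,"dy":0,"dz":0,"spin":0}]' |head -2
python3 go.py 368 224.5 56 -2.1
python3 - <<'E'
from workcell import grab_frame
import cv2
im=grab_frame("top")[:,:,::-1]; cv2.imwrite("top4_raw.png",im); cv2.imwrite("pics/top4.png",cv2.resize(im,(800,600),interpolation=cv2.INTER_CUBIC))
E
```

```text
t: 27.85
tool_pos: [0.3879, -0.2773, 0.2598]
t: 29.05
tool_pos: [0.3969, 0.0091, 0.2576]
t 29.05 pos [396.9   9.1 257.6] yaw -1.98 z-axis [-0.002  0.    -1.   ] d(dx,dy,dz) [214.3 -35.9 201.6] F [-0.2 -0.6 -0.2] grip 0.9987223140775021 0.0
spin 0.12
```

View pics/top4.png

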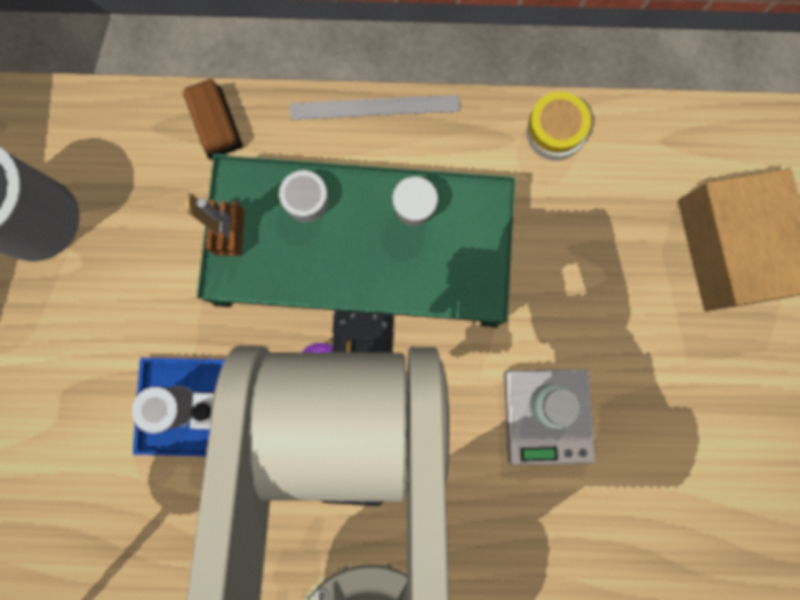

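The jar stands on the pan, lid at (559,406). The flat tin and tub haven't moved. I'll check the jar's centring numerically.

Run:
```python
from meas import *
im=cv2.imread("top4_raw.png")
print(cast("top",[[559*.64,406*.64]],.112)*1000)
g=cv2.cvtColor(im,cv2.COLOR_BGR2GRAY)
cv2.imwrite("pics/scale4.png",cv2.resize(im[228:303,315:390],(600,600),interpolation=cv2.INTER_CUBIC))
```

```text
[[ 388.7887435  -274.09010949  112.        ]]
```

View pics/scale4.png

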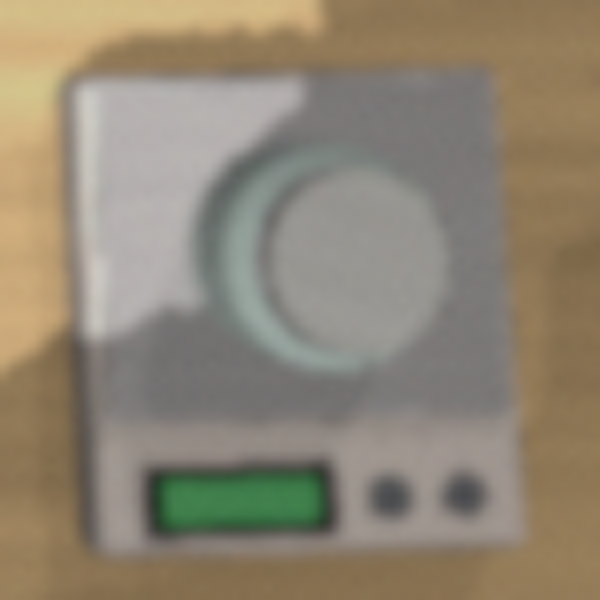

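Run:
```python
from meas import *
f=lambda u,v:(315+(u+.5)/8-.5,228+(v+.5)/8-.5)
w=cast("top",[f(*p) for p in[(101,80),(492,73),(512,415),(110,419)]],.04)*1000;print(w.round(1),w.mean(0).round(1))
print("jar",(cast("top",[f(358,261)],.112)*1000).round(1))
```

```text
[[ 439.  -217.4   40. ]
 [ 444.5 -341.    40. ]
 [ 338.7 -345.7   40. ]
 [ 334.3 -220.4   40. ]] [ 389.1 -281.1   40. ]
jar [[ 388.1 -277.7  112. ]]
```

The jar is within 4 mm of the pan's centre. Next I'll fetch the tin.

```bash
python3 -m jog '[{"dx":0.015,"dy":-0.005,"dz":0,"spin":0},{"dx":0.03,"dy":-0.01,"dz":0,"spin":0},{"dx":0.035,"dy":-0.01,"dz":0,"spin":0},{"dx":0.035,"dy":-0.006,"dz":0,"spin":0},{"dx":0.035,"dy":-0.005,"dz":0,"spin":0},{"dx":0.03,"dy":0,"dz":0,"spin":0},{"dx":0.022,"dy":0,"dz":0,"spin":0},{"dx":0.012,"dy":0,"dz":0,"spin":0},{"dx":0,"dy":0,"dz":0,"spin":0},{"dx":0,"dy":0,"dz":0,"spin":0}]' | head -1
python3 go.py 367.8 224.4 55 -2.1
```

```text
t: 30.1
t 30.1 pos [369.6 222.1 258.3] yaw -2.11 z-axis [-0.001 -0.001 -1.   ] d(dx,dy,dz) [  2.4  -1.8 203.3] F [ 0.1 -0.8 -0.1] grip 0.999930501927851 0.0
spin -0.01
```

```bash
python3 -m jog '[{"dx":0.002,"dy":-0.001,"dz":0.01,"spin":0},{"dx":0,"dy":0,"dz":0.025,"spin":0},{"dx":0,"dy":0,"dz":0.03,"spin":0},{"dx":0,"dy":0,"dz":0.03,"spin":0},{"dx":0,"dy":0,"dz":0.03,"spin":0},{"dx":0,"dy":0,"dz":0.03,"spin":0},{"dx":0,"dy":0,"dz":0.025,"spin":0},{"dx":0,"dy":0,"dz":0.015,"spin":0},{"dx":0,"dy":0,"dz":0.007,"spin":0},{"dx":0,"dy":0,"dz":0,"spin":0},{"dx":0,"dy":0,"dz":0,"spin":0}]' |head -2
python3 go.py 367.8 224.4 55.1 -2.1
```

```text
t: 31.2
tool_pos: [0.3691, 0.225, 0.057]
t 31.2 pos [369.1 225.   57. ] yaw -2.13 z-axis [ 0.  0. -1.] d(dx,dy,dz) [-0.7 -1.2  1.9] F [ 0.6 -0.3  1.2] grip 0.9985934328934819 0.0
spin -0.03
```

```bash
python3 -m jog '[{"dx":-0.0006,"dy":-0.0012,"dz":0.0015,"spin":0},{"dx":0,"dy":0,"dz":0,"spin":0}]' |head -1
python3 -m jog '[{"dx":0,"dy":0,"dz":0,"spin":0},{"dx":0,"dy":0,"dz":0,"spin":0},{"dx":0,"dy":0,"dz":0,"spin":0},{"dx":0,"dy":0,"dz":0,"spin":0},{"dx":0,"dy":0,"dz":0,"spin":0},{"dx":0,"dy":0,"dz":0,"spin":0},{"dx":0,"dy":0,"dz":0,"spin":0},{"dx":0,"dy":0,"dz":0,"spin":0}]' -1 25
python3 go.py 575.3 -23.9 212 -2.1
```

```text
t: 31.4
t: 32.2
tool_pos: [0.3674, 0.2246, 0.0551]
orientation: [0.72, 0.694, -0.0, -0.0]
wrist_force: [-0.8, 0.1, -0.0]
grip_width: 0.542
grasp_force: 25.0
t 32.2 pos [367.4 224.6  55.1] yaw -2.11 z-axis [-0. -0. -1.] d(dx,dy,dz) [-240.7  216.8 -157. ] F [-0.8  0.1 -0. ] grip 0.5420365530207244 24.975179135799408
spin -0.01
```

```bash
python3 -m jog '[{"dx":0,"dy":0,"dz":-0.005,"spin":0},{"dx":0,"dy":0,"dz":-0.015,"spin":0},{"dx":0,"dy":0,"dz":-0.03,"spin":0},{"dx":0,"dy":0,"dz":-0.03,"spin":0},{"dx":0,"dy":0,"dz":-0.03,"spin":0},{"dx":0,"dy":0,"dz":-0.025,"spin":0},{"dx":-0.01,"dy":0,"dz":-0.015,"spin":0},{"dx":-0.02,"dy":0,"dz":-0.007,"spin":0},{"dx":-0.03,"dy":0,"dz":0,"spin":0},{"dx":-0.03,"dy":0.01,"dz":0,"spin":0},{"dx":-0.03,"dy":0.02,"dz":0,"spin":0},{"dx":-0.03,"dy":0.025,"dz":0,"spin":0},{"dx":-0.03,"dy":0.03,"dz":0,"spin":0},{"dx":-0.03,"dy":0.03,"dz":0,"spin":0},{"dx":-0.02,"dy":0.03,"dz":0,"spin":0},{"dx":-0.011,"dy":0.03,"dz":0,"spin":0},{"dx":0,"dy":0.02,"dz":0,"spin":0},{"dx":0,"dy":0.015,"dz":0,"spin":0},{"dx":0,"dy":0.007,"dz":0,"spin":0},{"dx":0,"dy":0,"dz":0,"spin":0}]' |head -1
python3 -m jog '[{"dx":0,"dy":0,"dz":0,"spin":0},{"dx":0,"dy":0,"dz":0,"spin":0}]' | sed -n 5,6p
python3 go.py 575.3 -23.9 142.1 -2.2
```

```text
t: 34.2
grip_width: 0.542
grasp_force: 25.0
t 34.4 pos [574.6 -24.  212.1] yaw -2.09 z-axis [-0.001 -0.    -1.   ] d(dx,dy,dz) [ 0.1  0.7 70. ] F [ 0.3  0.1 -3.4] grip 0.5417244807954618 24.9719300866127
spin 0.11
```

```bash
python3 -m jog '[{"dx":0,"dy":0,"dz":0.01,"spin":0},{"dx":0,"dy":0,"dz":0.015,"spin":0},{"dx":0,"dy":0,"dz":0.015,"spin":0},{"dx":0,"dy":0,"dz":0.012,"spin":0},{"dx":0,"dy":0,"dz":0.008,"spin":0},{"dx":0,"dy":0,"dz":0.004,"spin":0},{"dx":0,"dy":0,"dz":0.002,"spin":0},{"dx":0,"dy":0,"dz":0.001,"spin":0},{"dx":0,"dy":0,"dz":0,"spin":0},{"dx":0,"dy":0,"dz":0,"spin":0}]' |head -1
python3 go.py 575.3 -23.9 142.1 -2.2
```

```text
t: 35.4
t 35.4 pos [575.8 -24.2 145.5] yaw -2.1 z-axis [ 0.001 -0.    -1.   ] d(dx,dy,dz) [ 0.3 -0.5  3.4] F [-0.7 -0.3 -1.7] grip 0.5420531979150796 24.97184157371521
spin 0.1
```

```bash
python3 -m jog '[{"dx":0,"dy":-0.0005,"dz":0.001,"spin":0},{"dx":0,"dy":0,"dz":0.001,"spin":0},{"dx":0,"dy":0,"dz":0.001,"spin":0},{"dx":0,"dy":0,"dz":0,"spin":0}]' | sed -n '2p;4p'
python3 -m jog '[{"dx":0,"dy":0,"dz":0.0005,"spin":0},{"dx":0,"dy":0,"dz":0,"spin":0}]' | sed -n '2p;4p'
```

```text
tool_pos: [0.575, -0.0242, 0.1421]
wrist_force: [0.2, -0.6, -2.2]
tool_pos: [0.5751, -0.0242, 0.1421]
wrist_force: [-2.3, -0.5, 3.5]
```

```bash
python3 -m jog '[{"dx":0,"dy":0,"dz":0.0004,"spin":0},{"dx":0,"dy":0,"dz":0,"spin":0}]' | sed -n '2p;4p'
```

```text
tool_pos: [0.5751, -0.0242, 0.142]
wrist_force: [-3.7, 0.3, 8.2]
```

```bash
python3 -m jog '[{"dx":0,"dy":0,"dz":-0.0005,"spin":0},{"dx":0,"dy":0,"dz":0,"spin":0},{"dx":0,"dy":0,"dz":0,"spin":0},{"dx":0,"dy":0,"dz":0,"spin":0},{"dx":0,"dy":0,"dz":0,"spin":0},{"dx":0,"dy":0,"dz":-0.005,"spin":0},{"dx":0,"dy":0,"dz":-0.015,"spin":0},{"dx":0,"dy":0,"dz":-0.025,"spin":0},{"dx":0,"dy":0,"dz":-0.03,"spin":0},{"dx":0,"dy":0,"dz":-0.025,"spin":0},{"dx":0,"dy":0,"dz":-0.015,"spin":0},{"dx":0,"dy":0,"dz":0,"spin":0}]' 1 | head -2
python3 -m jog '[{"dx":0,"dy":-0.02,"dz":0,"spin":0},{"dx":0,"dy":-0.035,"dz":0,"spin":0},{"dx":0.01,"dy":-0.035,"dz":0,"spin":0},{"dx":0.02,"dy":-0.03,"dz":0,"spin":0},{"dx":0.03,"dy":-0.03,"dz":0,"spin":0},{"dx":0.03,"dy":-0.02,"dz":0,"spin":0},{"dx":0.03,"dy":-0.02,"dz":0,"spin":0},{"dx":0.035,"dy":-0.02,"dz":0,"spin":0},{"dx":0.035,"dy":-0.01,"dz":0,"spin":0},{"dx":0.035,"dy":0,"dz":0,"spin":0},{"dx":0.035,"dy":0,"dz":0,"spin":0},{"dx":0.035,"dy":0,"dz":0,"spin":0},{"dx":0.03,"dy":0,"dz":0,"spin":0},{"dx":0.015,"dy":0,"dz":0,"spin":0},{"dx":0.008,"dy":0,"dz":0,"spin":0},{"dx":0,"dy":0,"dz":0,"spin":0},{"dx":0,"dy":0,"dz":0,"spin":0}]' | head -1
python3 go.py 368.6 332.4 44.7 -2.1
```

```text
t: 37.4
tool_pos: [0.5765, -0.0242, 0.2594]
t: 39.1
t 39.1 pos [367.8 330.6 256.4] yaw -2.12 z-axis [-0.    -0.001 -1.   ] d(dx,dy,dz) [  2.    0.8 211.7] F [ 0.2 -0.4  0.3] grip 1.0004639702920746 0.0
spin -0.02
```

```bash
python3 -m jog '[{"dx":0.001,"dy":0.0005,"dz":0.015,"spin":0},{"dx":0,"dy":0,"dz":0.03,"spin":0},{"dx":0,"dy":0,"dz":0.03,"spin":0},{"dx":0,"dy":0,"dz":0.03,"spin":0},{"dx":0,"dy":0,"dz":0.03,"spin":0},{"dx":0,"dy":0,"dz":0.03,"spin":0},{"dx":0,"dy":0,"dz":0.025,"spin":0},{"dx":0,"dy":0,"dz":0.014,"spin":0},{"dx":0,"dy":0,"dz":0.006,"spin":0},{"dx":0,"dy":0,"dz":0,"spin":0},{"dx":0,"dy":0,"dz":0,"spin":0}]' |head -1
python3 go.py 368.6 332.4 44.7 -2.1
```

```text
t: 40.2
t 40.2 pos [369.  332.6  47.5] yaw -2.13 z-axis [ 0.001  0.001 -1.   ] d(dx,dy,dz) [-0.2 -0.4  2.8] F [ 0.3  0.1 -0.6] grip 1.000221999778596 0.0
spin -0.03
```

```bash
python3 -m jog '[{"dx":0,"dy":-0.0005,"dz":0.002,"spin":0},{"dx":0,"dy":0,"dz":0,"spin":0}]' |head -1
python3 -m jog '[{"dx":0,"dy":0,"dz":0,"spin":0},{"dx":0,"dy":0,"dz":0,"spin":0},{"dx":0,"dy":0,"dz":0,"spin":0},{"dx":0,"dy":0,"dz":0,"spin":0},{"dx":0,"dy":0,"dz":0,"spin":0},{"dx":0,"dy":0,"dz":0,"spin":0},{"dx":0,"dy":0,"dz":0,"spin":0}]' -1 25
python3 go.py 576.8 98.9 202 -2.1
```

```text
t: 40.4
t: 41.1
tool_pos: [0.3679, 0.3327, 0.0447]
orientation: [0.72, 0.694, -0.0, -0.0]
wrist_force: [-1.3, 1.5, 2.9]
grip_width: 0.7
grasp_force: 25.0
t 41.1 pos [367.9 332.7  44.7] yaw -2.11 z-axis [-0. -0. -1.] d(dx,dy,dz) [-225.9  217.4 -157.3] F [-1.3  1.5  2.9] grip 0.6998334626367145 24.996185302734375
spin -0.01
```

```bash
python3 -m jog '[{"dx":0,"dy":0,"dz":-0.005,"spin":0},{"dx":0,"dy":0,"dz":-0.015,"spin":0},{"dx":0,"dy":0,"dz":-0.03,"spin":0},{"dx":0,"dy":0,"dz":-0.03,"spin":0},{"dx":0,"dy":0,"dz":-0.03,"spin":0},{"dx":0,"dy":0,"dz":-0.025,"spin":0},{"dx":-0.01,"dy":0,"dz":-0.015,"spin":0},{"dx":-0.02,"dy":0,"dz":-0.007,"spin":0},{"dx":-0.03,"dy":0,"dz":0,"spin":0},{"dx":-0.035,"dy":0.005,"dz":0,"spin":0},{"dx":-0.035,"dy":0.01,"dz":0,"spin":0},{"dx":-0.03,"dy":0.02,"dz":0,"spin":0},{"dx":-0.025,"dy":0.03,"dz":0,"spin":0},{"dx":-0.02,"dy":0.03,"dz":0,"spin":0},{"dx":-0.015,"dy":0.03,"dz":0,"spin":0},{"dx":-0.006,"dy":0.035,"dz":0,"spin":0},{"dx":0,"dy":0.03,"dz":0,"spin":0},{"dx":0,"dy":0.018,"dz":0,"spin":0},{"dx":0,"dy":0.01,"dz":0,"spin":0},{"dx":0,"dy":0,"dz":0,"spin":0}]' |head -1
python3 -m jog '[{"dx":0,"dy":0,"dz":0,"spin":0},{"dx":0,"dy":0,"dz":0,"spin":0}]' | sed -n 5,6p
python3 go.py 576.8 98.9 131.8 -2.2
```

```text
t: 43.1
grip_width: 0.7
grasp_force: 25.0
t 43.3 pos [576.4  98.9 201.6] yaw -2.08 z-axis [-0.001 -0.    -1.   ] d(dx,dy,dz) [-0.   0.5 69.8] F [-0.   0.6 -3.2] grip 0.6998096588927327 24.98952180147171
spin 0.12
```

```bash
python3 -m jog '[{"dx":0,"dy":-0.0005,"dz":0.01,"spin":0},{"dx":0,"dy":0,"dz":0.015,"spin":0},{"dx":0,"dy":0,"dz":0.015,"spin":0},{"dx":0,"dy":0,"dz":0.012,"spin":0},{"dx":0,"dy":0,"dz":0.008,"spin":0},{"dx":0,"dy":0,"dz":0.004,"spin":0},{"dx":0,"dy":0,"dz":0.002,"spin":0},{"dx":0,"dy":0,"dz":0.001,"spin":0},{"dx":0,"dy":0,"dz":0,"spin":0},{"dx":0,"dy":0,"dz":0,"spin":0}]' |head -1
python3 -m jog '[{"dx":0,"dy":0,"dz":0.001,"spin":0},{"dx":0,"dy":0,"dz":0.001,"spin":0},{"dx":0,"dy":0,"dz":0,"spin":0}]' | sed -n '2p;4p'
```

```text
t: 44.3
tool_pos: [0.577, 0.0988, 0.1326]
wrist_force: [-0.5, -0.1, -3.7]
```

```bash
python3 -m jog '[{"dx":0,"dy":0,"dz":0.0005,"spin":0},{"dx":0,"dy":0,"dz":0,"spin":0}]' | sed -n '2p;4p'
```

```text
tool_pos: [0.577, 0.0988, 0.1321]
wrist_force: [0.2, -0.1, -3.8]
```

```bash
python3 -m jog '[{"dx":0,"dy":0,"dz":0.0005,"spin":0},{"dx":0,"dy":0,"dz":0,"spin":0}]' | sed -n '2p;4p'
```

```text
tool_pos: [0.5771, 0.0989, 0.1318]
wrist_force: [0.0, 0.5, -2.2]
```

```bash
python3 -m jog '[{"dx":0,"dy":0,"dz":0.0004,"spin":0},{"dx":0,"dy":0,"dz":0,"spin":0}]' | sed -n '2p;4p'
```

```text
tool_pos: [0.5771, 0.0989, 0.1317]
wrist_force: [-2.4, 0.1, 4.2]
```

Contact. I'll release, retreat up and back to the left, and inspect.

```bash
python3 -m jog '[{"dx":0,"dy":0,"dz":0,"spin":0},{"dx":0,"dy":0,"dz":0,"spin":0},{"dx":0,"dy":0,"dz":0,"spin":0},{"dx":0,"dy":0,"dz":0,"spin":0},{"dx":0,"dy":0,"dz":0,"spin":0},{"dx":0,"dy":0,"dz":-0.005,"spin":0},{"dx":0,"dy":0,"dz":-0.015,"spin":0},{"dx":0,"dy":0,"dz":-0.025,"spin":0},{"dx":0,"dy":0,"dz":-0.03,"spin":0},{"dx":0,"dy":0,"dz":-0.03,"spin":0},{"dx":0,"dy":0,"dz":-0.02,"spin":0},{"dx":0,"dy":0,"dz":0,"spin":0}]' 1 | head -2
python3 -m jog '[{"dx":0,"dy":-0.02,"dz":0,"spin":0},{"dx":0,"dy":-0.035,"dz":0,"spin":0},{"dx":0,"dy":-0.04,"dz":0,"spin":0},{"dx":0.01,"dy":-0.04,"dz":0,"spin":0},{"dx":0.02,"dy":-0.035,"dz":0,"spin":0},{"dx":0.03,"dy":-0.03,"dz":0,"spin":0},{"dx":0.04,"dy":-0.02,"dz":0,"spin":0},{"dx":0.04,"dy":0,"dz":0,"spin":0},{"dx":0.04,"dy":0,"dz":0,"spin":0},{"dx":0.04,"dy":0,"dz":0,"spin":0},{"dx":0.04,"dy":0,"dz":0,"spin":0},{"dx":0.04,"dy":0,"dz":0,"spin":0},{"dx":0.04,"dy":0,"dz":0,"spin":0},{"dx":0.03,"dy":0,"dz":0,"spin":0},{"dx":0.02,"dy":0,"dz":0,"spin":0},{"dx":0.01,"dy":0,"dz":0,"spin":0},{"dx":0,"dy":0,"dz":0,"spin":0},{"dx":0,"dy":0,"dz":0,"spin":0}]' | head -2
python3 - <<'E'
from meas import *
from workcell import grab_frame
im=grab_frame("top")[:,:,::-1].copy(); cv2.imwrite("pics/top5.png",cv2.resize(im,(800,600),interpolation=cv2.INTER_CUBIC))
s=grab_frame("scene")[:,:,::-1]; cv2.imwrite("pics/scene5.png",cv2.resize(s,(800,600),interpolation=cv2.INTER_CUBIC))
r=lambda u,v:(120+u/3.6,95+v/3.6)
for n,p,z,th,rad in[("flat",(267,102),.131,165,18),("tub",(524,117),.147,180,18),("can",(278,272),.190,165,18)]: circ(im,r(*p),z,th,n,rad)
hsv=cv2.cvtColor(im,cv2.COLOR_BGR2HSV)
m=((hsv[:,:,2]>175)&(hsv[:,:,1]<30)).astype(np.uint8);k=np.zeros_like(m);k[155:190,225:282]=1;m&=k
c=max(cv2.findContours(m,0,1)[0],key=cv2.contourArea).reshape(-1,2)
print(cv2.minAreaRect((cast("top",c,.196)[:,:2]*1000).astype(np.float32)))
E
```

```text
t: 46.4
tool_pos: [0.579, 0.0992, 0.2608]
t: 48.2
tool_pos: [0.3717, 0.5057, 0.2559]
flat px [193.3 123.2] world mm [699.2 119.1 131. ] diam [68.  70.2]
tub px [265.1 126.6] world mm [690.7 -50.9 147. ] diam [62.6 63.9]
can px [198.8 166.6] world mm [583.9  93.  190. ] diam [49.6 64.9]
((574.91650390625, -25.39252471923828), (95.24774169921875, 50.092552185058594), 87.9197998046875)
```

View pics/top5.png

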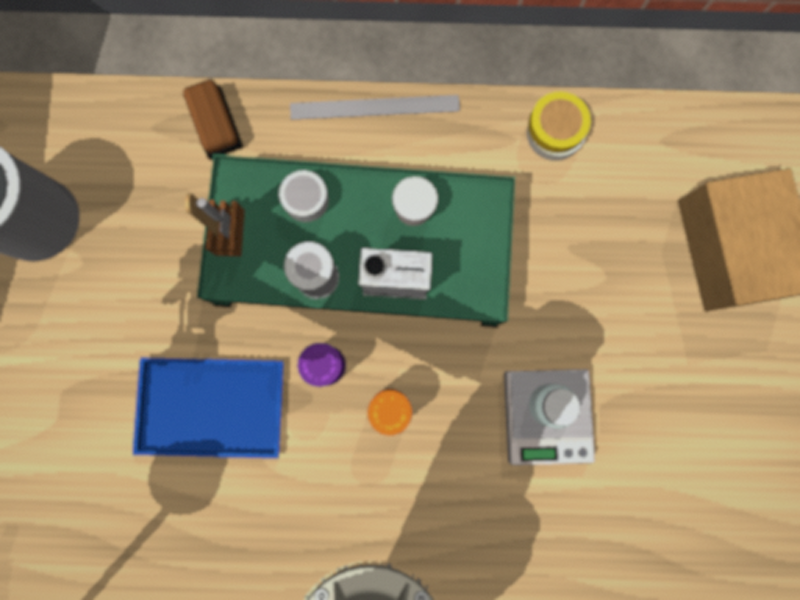

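View pics/scene5.png

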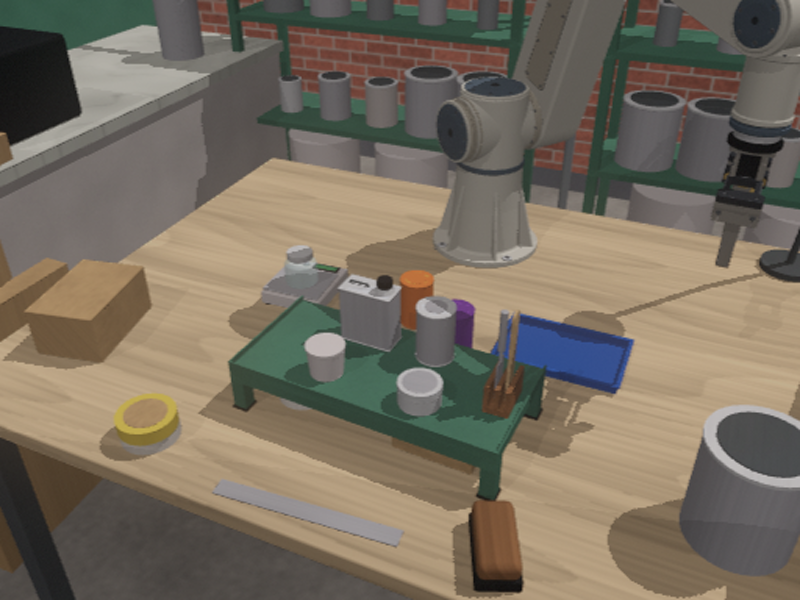

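Everything is where it should be. The jar is on the pan at (559,405). The tin is back at (395,270) with its cap on the left, and the can is back at (309,266). Its mask reading was thrown off by a shadow, so I'm going by the picture. The neighbours haven't moved and the gripper is clear.

```bash
python3 -c "from workcell import ticket; print(ticket.close_job())"
```

```text
the job is handed in; nothing more can be done
None
```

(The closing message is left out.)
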